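# Fetch the rear pail from a full hook by way of the spare hook

### The arm

A 7-joint arm with a two-finger parallel gripper is mounted at the origin on a cart in front of the work surface, level with it; the furniture and walls round the work are solid. World frame = base frame: x ahead of the robot, y to its left, z up, the work surface at z = 0. Lengths are in m, angles in rad, forces in N, time in s.
With the tool pointing down it reaches from about 0.425 to 0.925 m from the base axis. Payload 6.8 kg.
Tool frame: the origin (TCP) lies on the centre line of the jaws, within the pads' length; the fingertips stand 25 mm ahead of it and the grasp point (between the pads) lies 6 mm ahead of it (env.nose_length is the distance from the TCP to the fingertips, in m); z points along the fingers, y is the line along which they close (so a half turn about z gives the same grasp; the last joint's range is limited). The gripper opens to 85 mm and grips with 20 to 120 N. Pads are 22 mm wide; open, the fingers measure 114 mm over their backs; the gripper's body (76 mm by 85 mm) begins 54 mm behind the grasp point. The pads swing forward as they close: fully open they stand 13 mm farther back than shut.
Start: joints at [-1.323, 0.477, 0.022, 1.555, -0.011, 1.109, -0.083], TCP at [0.235, 0.633, 0.256] pointing down, gripper open.
Joint ranges: [-2.96, 2.96], [-0.34, 2.1], [-1.41, 1.46], [0.24, 2.44], [-1.37, 4.51], [0.17, 1.92], [-2.96, 2.96]. Speed limits (rad/s): [2.39, 2.39, 3.14, 3.14, 3.14, 3.14, 3.14].

### API

Orientations are given as a unit quaternion [w, x, y, z].
In Python, from workcell import env gives the robot as it stands.
- The arm moves only by the tool jog_arm, never from a script. Its argument "motion" is a list of rows, each an object of numbers: "hand": the gripper's target within -1 to 1 (fully open at 1, half-way at 0, shut at -1); "tx", "ty", "tz": the shift along the tool's x, y, z each as a share of 0.5 m, from -1 to 1; "wx", "wy", "wz": the turn, a rotation vector about the tool's x, y, z each as a share of 120 degrees, from -1 to 1. A call has 1 to 8 rows; each row is the pose to reach, as a shift and turn from the pose commanded when the call began, along the tool's axes at that moment; what a row does not reach only later rows make up. A row lasts 1/10 s, in which the tool goes at most 50 mm and 8.59 degrees, less where a joint would pass 70% of its speed; a pose out of reach is approached as far as the arm can. A call with a number of a shift or a turn outside -1 to 1 is refused whole. A call with a gripper value outside its range is refused whole. The fingers move at their own pace and stop on an object; "force" is the grip in N (left out, the last holds). Time passes only in rows, so rows that repeat a pose let the fingers close. It gives the time, the measured TCP pose, the force, the opening and the grip force at its end, in the units of the state.
- env.state(): the state, without advancing time (a new reading comes with each control period).
- env.capture(name): name is "scene" or "top"; returns a dict with "frame" (400x640x3 uint8, blue, green, red), "depth" (400x640 float32, m along the optical axis (not along the pixel's ray), 0 where there is no reading), "K" (3x3 intrinsics, pixels), "R" (3x3) and "t" (3): a world point X has camera coordinates R X + t. Camera axes: x right, y down, z forward; pixel columns grow to the right and rows downward; lengths in m; the calibration is good to about 2 mm. A picture is of the moment at which its call begins.
- env.close_job(): hands the job in; it is judged then, once.
Trained networks look in the newest picture that a camera, given by its name, has taken for a name from the list of things; names that differ only in an ending like _2 or _b are one class to them, and where a whole thing is asked for, a point or a joint stands for the part that bears it (a point fixed in the world has none). Each returns a list of dicts, best first, with "score" (0 to 1); they miss things now and then, are a little off and sometimes report something else, mostly with a low value. They report only what shows in the picture. A call takes as long as a camera call.
- env.boxes_of(camera, name): "location" ([column, row] as shares, 0 to 1, of the picture: columns of its width, rows of its height, amid what is visible of it).
- env.trace(camera, name): "pixels" (400x640 bool, what is visible of it) and "location" ([column, row] as shares, 0 to 1, of the picture: columns of its width, rows of its height, amid what is visible of it).
- env.tip_of(camera, name): "location" ([column, row] as shares, 0 to 1, of the picture: columns of its width, rows of its height: a listed point, or the origin of a listed thing).
The state is a dict: "t": time; "qpos": joint angles; "joint_velocities": joint speeds; "joint_efforts": joint torques, N m; "position": TCP position; "eef_rot": TCP orientation; "ft_force": force on the tool from outside, world axes, zero at the start; "torque": the same for the moment, N m; "width": opening from 0.0 (shut) to 1.0 (fully open); "grasp_force": force on a finger pad.
Only numpy, scipy, OpenCV 4.12 (cv2) and the standard library are available. Lean on these libraries where they do the work, as an engineer would, in place of code of your own. Each camera call takes 0.05 s, during which the arm holds its last target. There are 200 camera calls.

### The job

The blue pail is wanted on the scale, but it hangs behind the yellow one on the same hook. Hang the yellow pail over on the empty hook first, then take the blue pail off and stand it upright in the middle of the weighing plate. Do not drop either pail.

Things in the scene. Friction and masses are not known exactly. Their poses are not given: they have to be found in the camera images.
- yellow_pail: yellow steel pail, 47 mm across, 45 mm high, about 0.14 kg, under a rigid wire bail (does not swing) with a yellow grip block on its top. It hangs in front, nearer the hook's open end. Origin: centre of the underside, z up; the bail spans y. The prong lies in the bail's inverted V, its axis 92 mm above the underside; the bail's opening reaches from 45 to 99 mm up and is 44 mm wide, narrowing above 70 mm.
- yellow_pail_grip (a point): centre of the yellow pail's upright grip block, 26 mm wide (y), 16 mm deep (x), 28 mm high; it lies 115 mm above the pail's underside, and 23 mm above the prong's axis as it hangs. It may be pinched from above across the 26 mm width, a finger on either side of the prong.
- blue_pail: blue steel pail, 47 mm across, 45 mm high, about 0.14 kg, under a rigid wire bail (does not swing) with a blue grip block on its top. Same make as the yellow pail; it hangs at the rear of the same hook, about 56 mm behind the yellow one. Origin: centre of the underside, z up. (A red pail on the table is not wanted.)
- blue_pail_grip (a point): centre of the blue pail's upright grip block, 26 mm wide (y), 16 mm deep (x), 28 mm high, 115 mm above the pail's underside.
- full_stand: fixed stand with the two pails: grey base 190 x 76 x 10 mm and one hook, a round prong 8 mm thick, level along the stand's x at 130 mm height. Origin: centre of the base's underside, below the prong. Post at x = +78 mm; open end at x = -74 mm (towards the robot), its tip turned up to 142 mm height: lift a pail about 25 mm, then draw it off along -x.
- spare_stand: fixed stand of the same make, size and frame, but empty: the spare hook. A pail goes on over the tip along +x, about 25 mm above its hanging height, and is then lowered until it hangs.
- scale_plate (a point): centre of the top of the weighing plate of a low fixed bench scale: a square bright plate 120 x 120 mm, its top 28 mm above the table; z up.
- indicator: obstacle, not to be touched: a big white metal box with a display, right of the scale. Origin under its middle; it takes up x -145 to +140 mm, y +/-180 mm, up to 315 mm height, with a signal tower on top (x +95, y +125 mm) up to 660 mm. It may stand between the robot's start and the work: go over or round it.
- monitor: obstacle, not to be touched: a wide computer screen behind the stands, 560 mm wide, its lower edge about 90 mm and its upper edge about 450 mm above the table. Origin under its foot, in the middle; the screen reaches 60 mm from there towards the robot.

How it is judged:
On the way:
1. the yellow pail hangs from the spare hook, let go (x of yellow_pail_grip in the frame of spare_stand between -0.072 and 0.065 m and y of yellow_pail_grip in the frame of spare_stand between -0.02 and 0.02 m and z of yellow_pail_grip in the frame of spare_stand between 0.141 and 0.165 m and contact force between yellow_pail and spare_stand above 0.3 N and angle between yellow_pail's own z axis and vertical below 0.35 rad and contact force between the fingers and yellow_pail below 0.1 N and linear speed of yellow_pail below 0.05 m/s), for 0.2 s.
At the end, for the whole second after the job is handed in: The yellow pail hangs freely from the prong of the spare stand (anywhere along it), at rest and let go; the blue pail stands upright (within 6 degrees) on the weighing plate, its centre within 30 mm of the plate's centre, at rest and let go (all of step 1 and horizontal distance between blue_pail and scale_plate below 0.03 m and z of blue_pail in the frame of scale_plate between -0.004 and 0.005 m and angle between blue_pail's own z axis and vertical below 0.1 rad and contact force between the fingers and blue_pail below 0.1 N and linear speed of blue_pail below 0.05 m/s); the robot touches nothing.
It fails at once if the yellow pail is dropped: it falls over or lands on its side (height (world z) of yellow_pail_grip below 0.1 m or angle between yellow_pail's own z axis and vertical above 0.9 rad).
It fails at once if the blue pail is dropped: it falls over or lands on its side (height (world z) of blue_pail_grip below 0.1 m or angle between blue_pail's own z axis and vertical above 0.9 rad).
It also fails if it takes over 64 s, if anything falls off the work surface, if the arm or the gripper's body presses on something with over 40 N, if the wrist force passes 120 N, or if a joint passes its speed limit or range.

## Working session

There is one attempt and no reset: what is moved stays moved. The work goes in short steps, Python scripts to look and compute and a tool call to move; the robot and the scene stay as the last step left them, time stands still between calls to the robot, and variables do not carry over. Pictures are saved under pics/ and viewed, at most 10 in all, crops included, and the job is handed in when it is done.

Besides the shell and the picture viewer there is one more tool, called after "Call:" by a JSON object that holds its "name" and its "arguments", one argument or row to a line. jog_arm: Moves the arm, as the interface text tells. Its arguments: {"type":"object","properties":{"motion":{"type":"array","items":{"type":"object","properties":{"hand":{"type":"number"},"tx":{"type":"number","minimum":-1,"maximum":1},"ty":{"type":"number","minimum":-1,"maximum":1},"tz":{"type":"number","minimum":-1,"maximum":1},"wx":{"type":"number","minimum":-1,"maximum":1},"wy":{"type":"number","minimum":-1,"maximum":1},"wz":{"type":"number","minimum":-1,"maximum":1}}}},"force":{"type":"number"}},"required":["motion"]}

```bash
mkdir -p pics; cat > h.py <<'E'
import numpy as np, cv2
from workcell import env
def px(loc): return np.array(loc)*[640,400]
def world(c,u,v,d):
    K=c["K"]; p=np.array([(u-K[0,2])/K[0,0]*d,(v-K[1,2])/K[1,1]*d,d]); return c["R"].T@(p-c["t"])
def ray_z(c,u,v,z):
    o=-c["R"].T@c["t"]; r=world(c,u,v,1.0)-o; return o+r*(z-o[2])/r[2]
def med(c,u,v,r=2):
    w=c["depth"][int(v)-r:int(v)+r+1,int(u)-r:int(u)+r+1]; w=w[w>0]; return np.median(w) if w.size else 0
E
python3 - <<'E'
from h import *
s=env.state(); print(s)
for cam in("scene","top"):
    c=env.capture(cam); cv2.imwrite(f"pics/{cam}0.png",c["frame"]); np.savez(f"{cam}0.npz",**c)
    print(cam,"cam at",-c["R"].T@c["t"])
    for n in("yellow_pail_grip","blue_pail_grip","full_stand","spare_stand","scale_plate","indicator","monitor"):
        for r in env.tip_of(cam,n)[:3]:
            u,v=px(r["location"]); d=med(c,u,v)
            z={"scale_plate":.028,"yellow_pail_grip":.153,"blue_pail_grip":.153}.get(n,0)
            print(n,round(r["score"],2),u.round(),v.round(),"depth",world(c,u,v,d).round(3),"ray",ray_z(c,u,v,z).round(3))
E
```

```text
{'t': 0.0, 'qpos': array([-1.32309417,  0.47779367,  0.02235729,  1.55647047, -0.01149615,
        1.1092994 , -0.0830712 ]), 'joint_velocities': array([-0.00066064,  0.00050568, -0.00053061,  0.00045986, -0.00138553,
        0.00229997,  0.00069735]), 'joint_efforts': array([-6.25561788e-04, -5.96433735e+01,  1.60685442e+00, -2.81193066e+01,
        1.22657191e-02,  9.22963925e-03, -4.78505427e-06]), 'position': array([0.23496017, 0.6321933 , 0.2553223 ]), 'eef_rot': array([-8.93644072e-05,  1.76946217e-01,  9.84220091e-01, -9.16876708e-04]), 'ft_force': array([0.60415776, 0.21665134, 0.31539658]), 'torque': array([-0.01723379,  0.01858712,  0.04334216]), 'grasp_force': 0.0, 'width': 0.9959309892727147}
scene cam at [0.01811054 0.35542004 0.65386257]
yellow_pail_grip 0.67 196.0 240.0 depth [0.521 0.329 0.16 ] ray [0.528 0.329 0.153]
blue_pail_grip 0.72 180.0 220.0 depth [0.584 0.344 0.165] ray [0.597 0.344 0.153]
full_stand 0.68 200.0 283.0 depth [0.52  0.346 0.043] ray [0.555 0.345 0.   ]
spare_stand 0.76 275.0 251.0 depth [0.556 0.168 0.009] ray [0.563 0.165 0.   ]
scale_plate 0.89 355.0 233.0 depth [ 0.504 -0.02   0.026] ray [ 0.502 -0.019  0.028]
monitor 0.24 205.0 279.0 depth [0.51  0.335 0.063] ray [0.562 0.333 0.   ]
top cam at [0.25466689 0.13904394 1.3920797 ]
yellow_pail_grip 0.78 233.0 240.0 depth [0.528 0.329 0.167] ray [0.532 0.331 0.153]
blue_pail_grip 0.68 227.0 223.0 depth [0.58  0.335 0.168] ray [0.584 0.338 0.153]
full_stand 0.83 239.0 243.0 depth [0.522 0.319 0.139] ray [0.551 0.339 0.   ]
spare_stand 0.72 292.0 223.0 depth [0.544 0.159 0.131] ray [0.574 0.162 0.   ]
scale_plate 0.88 352.0 230.0 depth [ 0.498 -0.018  0.027] ray [ 0.498 -0.018  0.028]
```

View pics/scene0.png

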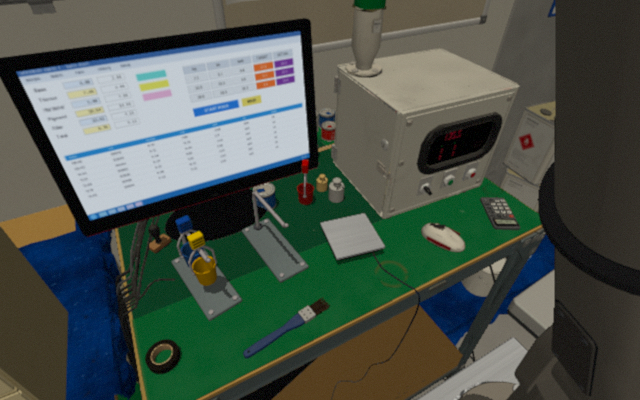

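View pics/top0.png

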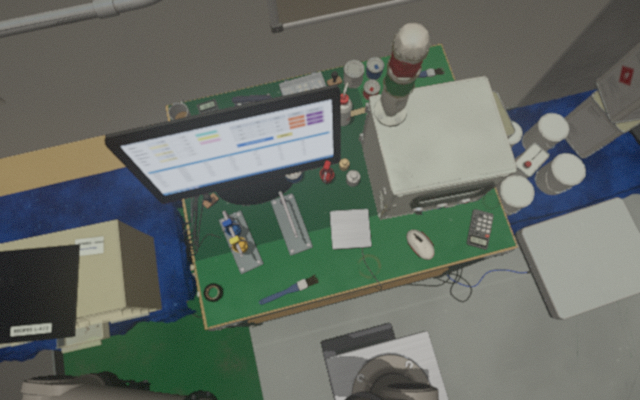

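```bash
cat > m.py <<'E'
from h import *
H={}
for cam in("scene","top"):
    c=env.capture(cam); K=c["K"]
    vv,uu=np.mgrid[0:400,0:640]; d=c["depth"]
    P=np.stack([(uu-K[0,2])/K[0,0]*d,(vv-K[1,2])/K[1,1]*d,d],-1); P=(P-c["t"])@c["R"]
    P[d==0]=np.nan; H[cam]=P
    for n in("full_stand","spare_stand","yellow_pail_grip","blue_pail_grip","scale_plate"):
        for r in env.trace(cam,n)[:1]:
            m=r["pixels"]; Q=P[m]; Q=Q[~np.isnan(Q[:,0])]
            print(cam,n,round(r["score"],2),m.sum(),px(r["location"]).round(),"med",np.median(Q,0).round(3))
            if "stand" in n:
                for lo,hi,l in((.003,.022,"base"),(.12,.15,"prong")):
                    B=Q[(Q[:,2]>lo)&(Q[:,2]<hi)]
                    if len(B)>10:
                        (cx,cy),(w,h),a=cv2.minAreaRect((B[:,:2]*1000).astype(np.float32)); bx=cv2.boxPoints(((cx,cy),(w,h),a))
                        print("  ",l,len(B),(round(cx),round(cy)),(round(w),round(h)),round(a,1),bx.round().tolist())
            elif n=="scale_plate":
                B=Q[abs(Q[:,2]-.028)<.01]; print(cv2.minAreaRect((B[:,:2]*1000).astype(np.float32)))
            else:
                T=Q[Q[:,2]>np.nanmax(Q[:,2])-.006]; print("   top",T.mean(0).round(3),len(T),"range",Q.min(0).round(3),Q.max(0).round(3))
E
cat > hm.py <<'E'
from m import *
P=H["top"].reshape(-1,3); P=P[~np.isnan(P[:,0])]
for x in np.arange(1.0,-.2,-.05):
    row=[]
    for y in np.arange(.9,-.5,-.05):
        s=P[(abs(P[:,0]-x)<.025)&(abs(P[:,1]-y)<.025),2]; row.append("%4d"%(s.max()*1000) if len(s) else "   .")
    print("%.2f"%x,"".join(row))
E
python3 hm.py
```

```text
scene full_stand 0.71 1860 [206. 292.] med [0.513 0.336 0.008]
   base 1710 (554, 335) (190, 76) 10.6 [[454.0, 355.0], [468.0, 280.0], [654.0, 315.0], [640.0, 389.0]]
   prong 94 (532, 330) (101, 8) 10.6 [[482.0, 325.0], [483.0, 317.0], [583.0, 336.0], [581.0, 343.0]]
scene spare_stand 0.68 2339 [275. 247.] med [0.564 0.168 0.008]
   base 1978 (619, 172) (287, 78) 5.8 [[472.0, 196.0], [480.0, 119.0], [766.0, 148.0], [758.0, 225.0]]
   prong 177 (571, 167) (147, 9) 6.2 [[498.0, 163.0], [499.0, 154.0], [645.0, 170.0], [644.0, 179.0]]
scene yellow_pail_grip 0.58 879 [201. 265.] med [0.525 0.331 0.075]
   top [0.528 0.331 0.165] 83 range [ 0.484  0.296 -0.003] [0.664 0.356 0.168]
scene blue_pail_grip 0.58 434 [184. 245.] med [0.579 0.345 0.099]
   top [0.582 0.341 0.165] 69 range [ 0.524  0.323 -0.002] [0.713 0.366 0.167]
scene scale_plate 0.84 2010 [353. 240.] med [ 0.498 -0.005  0.026]
((506.48663330078125, -9.883468627929688), (120.68628692626953, 122.93047332763672), 79.69164276123047)
top full_stand 0.96 1042 [241. 253.] med [0.522 0.322 0.011]
   base 885 (557, 332) (198, 78) 10.0 
[... 3020 characters left out ...]
10-918-914-916-907-914-914-915-917-913-915-915-913-828 516 551 544 298  21  18   9-827-914-915-908-915-917
0.05    .   .   .-920-917-915-916-915-915-913-911-916-915-919-822   7  21 442 424 356 313   8   .   .   .-918-908-915
-0.00    .   .   .   .-922-918-915-916-916-914-915-913-915-914-830-827   .   .   .   .  20   9   .   .   .-917-915-915
-0.05    .   .   .   .   .   .   .   .-920-921-917-912-915-909-825-826   .   .   .   .   .   5   .   .   .-922-915-915
-0.10    .   .   .   .   .   .   .   .   .   .   .   .-916-916-833-838   .   .   .   .   .   .   .   .   .-921-914-914
-0.15    .   .   .   .   .   .   .   .   .   .   .   .   .   .   .   .   .   .   .   .   .   .   .   .   .-919-917-911
```

```bash
cat > go.py <<'E'
import sys
from h import *
from scipy.spatial.transform import Rotation as Ro
# args: x,y,z,yaw(deg of tool y)  -> one row per waypoint; tool pointing down
def rows(wps):
    s=env.state(); q=s["eef_rot"]; R=Ro.from_quat([q[1],q[2],q[3],q[0]]).as_matrix(); p=s["position"]
    print("t",round(s["t"],2),"pos",p.round(4),"yaw",np.degrees(np.arctan2(R[1,1],R[0,1])).round(2),"F",s["ft_force"].round(1),"w",round(s["width"],3),"g",round(float(s["grasp_force"]),1))
    for x,y,z,a in wps:
        a=np.radians(a); yy=np.array([np.cos(a),np.sin(a),0]); zz=np.array([0,0,-1.]); T=np.stack([np.cross(yy,zz),yy,zz],1)
        d=R.T@(np.array([x,y,z])-p)/.5; w=np.degrees(Ro.from_matrix(R.T@T).as_rotvec())/120
        print("t",d.round(3).tolist(),"w",w.round(3).tolist())
if __name__=="__main__": rows([[float(v) for v in a.split(",")] for a in sys.argv[1:]])
E
python3 go.py .24,.62,.30,75 .528,.329,.26,100.5
python3 - <<'E'
from h import *
c=np.load("scene0.npz"); K=c["K"];d=c["depth"]
vv,uu=np.mgrid[0:400,0:640]
P=np.stack([(uu-K[0,2])/K[0,0]*d,(vv-K[1,2])/K[1,1]*d,d],-1); P=((P-c["t"])@c["R"])[d>0]
B=P[(P[:,2]>.08)&(P[:,2]<.3)&(P[:,1]<.02)&(P[:,1]>-.2)&(P[:,0]>.4)&(P[:,0]<.85)]
for x in np.arange(.42,.8,.04):
    q=B[abs(B[:,0]-x)<.02]; print(round(x,2),len(q),q[:,1].max().round(3) if len(q) else "")
M=P[(P[:,2]>.12)&(P[:,2]<.4)&(P[:,0]>.62)]
for y in np.arange(.1,.6,.08):
    q=M[abs(M[:,1]-y)<.03]; print("mon",round(y,2),np.percentile(q[:,0],2).round(3) if len(q) else "")
E
```

```text
t 1.4 pos [0.2351 0.6327 0.2563] yaw 69.61 F [0.3 0.3 0. ] w 1.0 g 0.0
t [-0.018, -0.021, -0.087] w [0.0, -0.0, -0.045]
t [-0.761, -0.365, -0.007] w [0.0, -0.0, -0.257]
0.42 0 
0.46 0 
0.5 2939 -0.097
0.54 995 -0.097
0.58 816 -0.103
0.62 756 -0.108
0.66 686 -0.11
0.7 1058 0.02
0.74 1681 0.02
0.78 351 -0.111
mon 0.1 0.721
mon 0.18 0.72
mon 0.26 0.722
mon 0.34 0.723
mon 0.42 0.723
mon 0.5 0.714
mon 0.58 1.116
```

Call:
{"name": "jog_arm", "arguments": {
  "motion": [
    {"hand":1,"tx":-0.018,"ty":-0.021,"tz":-0.087,"wz":-0.045},
    {"hand":1,"tx":-0.761,"ty":-0.365,"tz":-0.087,"wz":-0.257},
    {"hand":1,"tx":-0.761,"ty":-0.365,"tz":-0.087,"wz":-0.257},
    {"hand":1,"tx":-0.761,"ty":-0.365,"tz":-0.087,"wz":-0.257},
    {"hand":1,"tx":-0.761,"ty":-0.365,"tz":-0.087,"wz":-0.257},
    {"hand":1,"tx":-0.761,"ty":-0.365,"tz":-0.007,"wz":-0.257},
    {"hand":1,"tx":-0.761,"ty":-0.365,"tz":-0.007,"wz":-0.257},
    {"hand":1,"tx":-0.761,"ty":-0.365,"tz":-0.007,"wz":-0.257}
  ]
}}

```text
invalid input
```

```bash
python3 go.py .528,.329,.26,100.5 .528,.329,.162,100.5
```

```text
t 1.4 pos [0.2351 0.6327 0.2563] yaw 69.61 F [0.3 0.3 0. ] w 1.0 g 0.0
t [-0.761, -0.365, -0.007] w [0.0, -0.0, -0.257]
t [-0.761, -0.365, 0.189] w [0.0, -0.0, -0.257]
```

Call:
{"name": "jog_arm", "arguments": {
  "motion": [
    {"hand":1,"tx":-0.02,"ty":-0.02,"tz":-0.09,"wx":0,"wy":0,"wz":-0.045}
  ],
  "force": 40
}}

```text
t: 1.5
position: [0.2381, 0.618, 0.295]
eef_rot: [-0.001, 0.128, 0.992, -0.006]
ft_force: [-0.2, -0.4, 0.2]
width: 1.001
grasp_force: 0.0
```

```bash
python3 go.py .528,.329,.30,100.5 .528,.329,.24,100.5
```

```text
t 1.5 pos [0.2381 0.618  0.295 ] yaw 75.26 F [-0.2 -0.4  0.2] w 1.001 g 0.0
t [-0.708, -0.412, -0.006] w [-0.005, -0.002, -0.21]
t [-0.708, -0.41, 0.114] w [-0.005, -0.002, -0.21]
```

Call:
{"name": "jog_arm", "arguments": {
  "motion": [
    {"hand":1,"tx":-0.71,"ty":-0.41,"tz":0,"wx":0,"wy":0,"wz":-0.21},
    {"hand":1,"tx":-0.71,"ty":-0.41,"tz":0,"wx":0,"wy":0,"wz":-0.21},
    {"hand":1,"tx":-0.71,"ty":-0.41,"tz":0,"wx":0,"wy":0,"wz":-0.21},
    {"hand":1,"tx":-0.71,"ty":-0.41,"tz":0,"wx":0,"wy":0,"wz":-0.21},
    {"hand":1,"tx":-0.71,"ty":-0.41,"tz":0,"wx":0,"wy":0,"wz":-0.21},
    {"hand":1,"tx":-0.71,"ty":-0.41,"tz":0,"wx":0,"wy":0,"wz":-0.21},
    {"hand":1,"tx":-0.71,"ty":-0.41,"tz":0.1,"wx":0,"wy":0,"wz":-0.21},
    {"hand":1,"tx":-0.71,"ty":-0.41,"tz":0.1,"wx":0,"wy":0,"wz":-0.21}
  ]
}}

```text
t: 2.3
position: [0.5192, 0.3421, 0.2604]
eef_rot: [0.001, -0.089, 0.996, 0.001]
ft_force: [1.0, 1.0, 0.3]
width: 0.999
grasp_force: 0.0
```

```bash
python3 - <<'E'
from h import *
c=env.capture("scene"); cv2.imwrite("pics/a.png",cv2.resize(c["frame"][130:350,90:390],(800,586)))
E
python3 go.py .528,.329,.24,100.5 .528,.329,.162,100.5
```

```text
t 2.35 pos [0.5241 0.3325 0.2561] yaw 99.6 F [ 4.  -6.3 -2. ] w 1.001 g 0.0
t [-0.006, -0.008, 0.032] w [-0.003, -0.0, -0.007]
t [-0.006, -0.007, 0.188] w [-0.003, -0.0, -0.007]
```

Call:
{"name": "jog_arm", "arguments": {
  "motion": [
    {"hand":1,"tx":0,"ty":0,"tz":0,"wx":0,"wy":0,"wz":0},
    {"hand":1,"tx":0,"ty":0,"tz":0,"wx":0,"wy":0,"wz":0},
    {"hand":1,"tx":0,"ty":0,"tz":0,"wx":0,"wy":0,"wz":0}
  ]
}}

```text
t: 2.65
position: [0.5167, 0.3452, 0.2605]
eef_rot: [0.0, -0.09, 0.996, 0.001]
ft_force: [-0.2, 0.4, 0.0]
width: 1.001
grasp_force: 0.0
```

```bash
python3 go.py .528,.329,.24,100.5 .528,.329,.162,100.5
```

```text
t 2.65 pos [0.5167 0.3452 0.2605] yaw 100.36 F [-0.2  0.4  0. ] w 1.001 g 0.0
t [-0.016, -0.036, 0.041] w [0.001, 0.0, -0.001]
t [-0.016, -0.036, 0.197] w [0.001, 0.0, -0.001]
```

View pics/a.png

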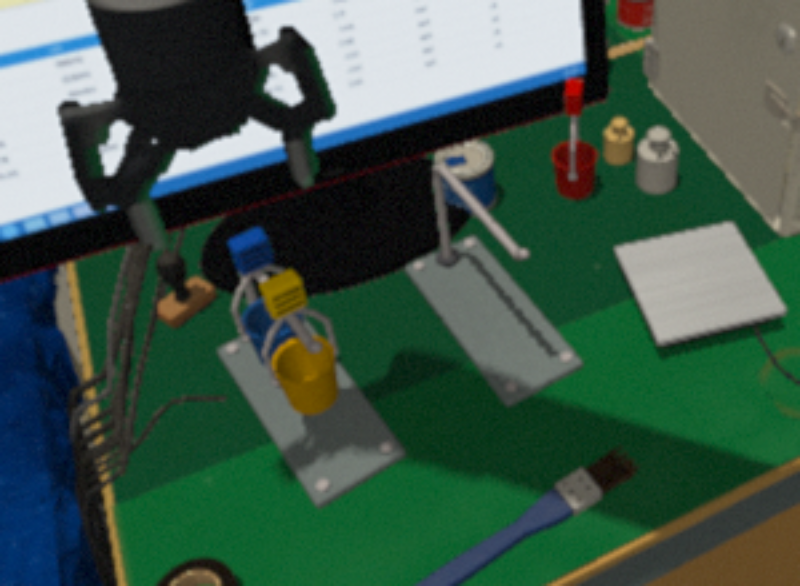

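Gripper open above the pails (fingers at crop 150,230 and 300,170); yellow block at 283,293, blue at 250,245; nothing in the way of the descent.

Call:
{"name": "jog_arm", "arguments": {
  "motion": [
    {"hand":1,"tx":-0.016,"ty":-0.036,"tz":0.04,"wx":0,"wy":0,"wz":0},
    {"hand":0.6,"tx":-0.016,"ty":-0.036,"tz":0.1,"wx":0,"wy":0,"wz":0},
    {"hand":0.4,"tx":-0.016,"ty":-0.036,"tz":0.16,"wx":0,"wy":0,"wz":0},
    {"hand":0.4,"tx":-0.016,"ty":-0.036,"tz":0.195,"wx":0,"wy":0,"wz":0},
    {"hand":0.4,"tx":-0.016,"ty":-0.036,"tz":0.195,"wx":0,"wy":0,"wz":0},
    {"hand":0.4,"tx":-0.016,"ty":-0.036,"tz":0.195,"wx":0,"wy":0,"wz":0},
    {"hand":0.4,"tx":-0.016,"ty":-0.036,"tz":0.195,"wx":0,"wy":0,"wz":0}
  ]
}}

```text
t: 3.35
position: [0.5292, 0.3284, 0.1642]
eef_rot: [0.001, -0.09, 0.996, 0.001]
ft_force: [-0.1, 0.4, -0.7]
width: 0.7
grasp_force: 0.0
```

```bash
python3 go.py .528,.329,.162,100.5; python3 - <<'E'
from h import *
for k in("scene","top"):
    c=env.capture(k); u,v=(203,243) if k=="scene" else (236,242)
    cv2.imwrite(f"pics/b_{k}.png",cv2.resize(c["frame"][v-50:v+50,u-60:u+60],(720,600),interpolation=cv2.INTER_CUBIC))
E
```

```text
t 3.35 pos [0.5292 0.3284 0.1642] yaw 100.27 F [-0.1  0.4 -0.7] w 0.7 g 0.0
t [0.002, 0.002, 0.004] w [0.001, 0.001, -0.002]
```

View pics/b_scene.png

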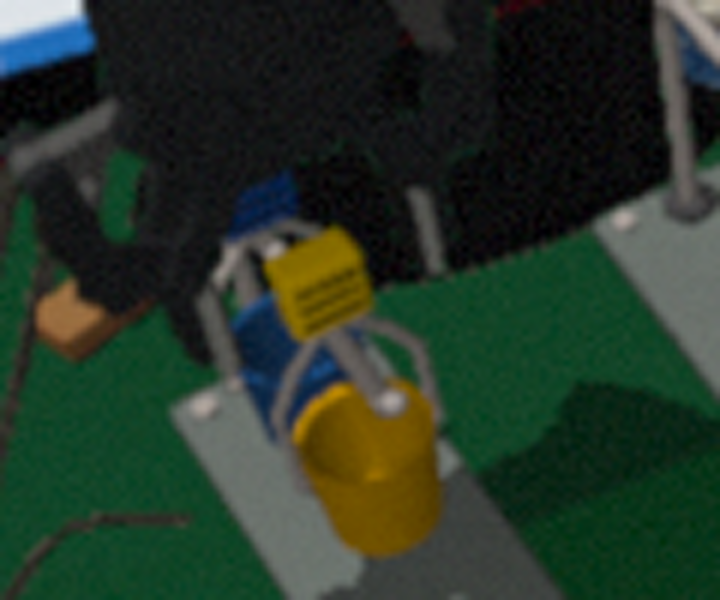

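Fingers straddle the yellow block (crop 320,285; tips near 200,365 and 432,268), so I close and lift.

Call:
{"name": "jog_arm", "arguments": {
  "motion": [
    {"hand":-1,"tx":0,"ty":0,"tz":0,"wx":0,"wy":0,"wz":0},
    {"hand":-1,"tx":0,"ty":0,"tz":0,"wx":0,"wy":0,"wz":0},
    {"hand":-1,"tx":0,"ty":0,"tz":0,"wx":0,"wy":0,"wz":0},
    {"hand":-1,"tx":0,"ty":0,"tz":0,"wx":0,"wy":0,"wz":0},
    {"hand":-1,"tx":0,"ty":0,"tz":0,"wx":0,"wy":0,"wz":0},
    {"hand":-1,"tx":0,"ty":0,"tz":0,"wx":0,"wy":0,"wz":0}
  ],
  "force": 50
}}

```text
t: 4.05
position: [0.5288, 0.3273, 0.1627]
eef_rot: [0.0, -0.089, 0.996, 0.0]
ft_force: [-0.2, 0.0, 3.9]
width: 0.295
grasp_force: 52.3
```

```bash
python3 go.py .529,.3285,.1905,100.5 .442,.3125,.1905,100.5 .442,.3125,.1905,96.4
```

```text
t 4.05 pos [0.5288 0.3273 0.1627] yaw 100.21 F [-0.2  0.   3.9] w 0.295 g 52.3
t [-0.001, 0.002, -0.056] w [0.0, 0.0, -0.002]
t [0.176, 0.002, -0.056] w [0.0, 0.0, -0.002]
t [0.176, 0.002, -0.056] w [0.0, 0.0, 0.032]
```

Call:
{"name": "jog_arm", "arguments": {
  "motion": [
    {"hand":-1,"tx":0,"ty":0,"tz":-0.03,"wx":0,"wy":0,"wz":0},
    {"hand":-1,"tx":0,"ty":0,"tz":-0.054,"wx":0,"wy":0,"wz":0},
    {"hand":-1,"tx":0,"ty":0,"tz":-0.054,"wx":0,"wy":0,"wz":0},
    {"hand":-1,"tx":0,"ty":0,"tz":-0.054,"wx":0,"wy":0,"wz":0}
  ]
}}

```text
t: 4.45
position: [0.5288, 0.3272, 0.19]
eef_rot: [0.0, -0.089, 0.996, 0.0]
ft_force: [-0.7, -0.5, -1.4]
width: 0.3
grasp_force: 51.9
```

Call:
{"name": "jog_arm", "arguments": {
  "motion": [
    {"hand":-1,"tx":0.04,"ty":0,"tz":0,"wx":0,"wy":0,"wz":0},
    {"hand":-1,"tx":0.08,"ty":0,"tz":0,"wx":0,"wy":0,"wz":0},
    {"hand":-1,"tx":0.12,"ty":0,"tz":0,"wx":0,"wy":0,"wz":0},
    {"hand":-1,"tx":0.16,"ty":0,"tz":0,"wx":0,"wy":0,"wz":0},
    {"hand":-1,"tx":0.19,"ty":0,"tz":0,"wx":0,"wy":0,"wz":0},
    {"hand":-1,"tx":0.19,"ty":0,"tz":0,"wx":0,"wy":0,"wz":0},
    {"hand":-1,"tx":0.19,"ty":0,"tz":0,"wx":0,"wy":0,"wz":0}
  ]
}}

```text
t: 5.15
position: [0.4353, 0.3103, 0.1893]
eef_rot: [0.0, -0.089, 0.996, -0.0]
ft_force: [1.3, 0.6, -0.4]
width: 0.295
grasp_force: 51.9
```

```bash
python3 go.py .452,.152,.1905,96.4 .571,.1655,.1905,96.4 ;  python3 - <<'E'
from h import *
c=env.capture("scene"); cv2.imwrite("pics/c.png",cv2.resize(c["frame"][180:340,140:340],(750,600),interpolation=cv2.INTER_CUBIC))
E
```

```text
t 5.15 pos [0.4353 0.3103 0.1893] yaw 100.23 F [ 1.3  0.6 -0.4] w 0.295 g 51.9
t [0.023, -0.317, -0.002] w [-0.0, 0.0, 0.032]
t [-0.216, -0.333, -0.002] w [-0.0, 0.0, 0.032]
```

View pics/c.png

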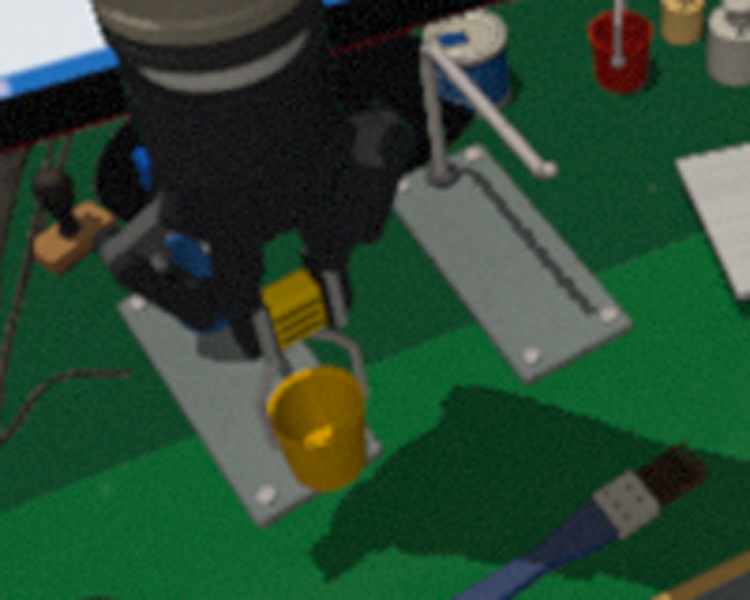

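Yellow pail is off the hook, held upright (block at crop 297,305, pail 320,430); the blue one is still hung behind, the spare hook's tip at 545,170 is free.

Call:
{"name": "jog_arm", "arguments": {
  "motion": [
    {"hand":-1,"tx":0.01,"ty":-0.06,"tz":0,"wx":0,"wy":0,"wz":0},
    {"hand":-1,"tx":0.023,"ty":-0.14,"tz":0,"wx":0,"wy":0,"wz":0.01},
    {"hand":-1,"tx":0.023,"ty":-0.22,"tz":0,"wx":0,"wy":0,"wz":0.02},
    {"hand":-1,"tx":0.023,"ty":-0.28,"tz":0,"wx":0,"wy":0,"wz":0.032},
    {"hand":-1,"tx":0.023,"ty":-0.317,"tz":0,"wx":0,"wy":0,"wz":0.032},
    {"hand":-1,"tx":0.023,"ty":-0.317,"tz":0,"wx":0,"wy":0,"wz":0.032},
    {"hand":-1,"tx":0.023,"ty":-0.317,"tz":0,"wx":0,"wy":0,"wz":0.032}
  ]
}}

```text
t: 5.9
position: [0.4526, 0.1524, 0.1895]
eef_rot: [0.0, -0.055, 0.998, 0.0]
ft_force: [-0.1, -0.2, -0.6]
width: 0.299
grasp_force: 51.9
```

```bash
python3 go.py .452,.152,.190,96.4 .571,.1655,.190,96.4 ;  python3 - <<'E'
from h import *
c=env.capture("scene"); cv2.imwrite("pics/d.png",cv2.resize(c["frame"][170:310,210:385],(750,600),interpolation=cv2.INTER_CUBIC))
for k in ("scene","top"):
    c=env.capture(k)
    for r in env.tip_of(k,"yellow_pail_grip")[:1]: u,v=px(r["location"]); print(k,r["score"],ray_z(c,u,v,.18).round(4))
    for r in env.tip_of(k,"spare_stand")[:1]: u,v=px(r["location"]); print(k,r["score"],ray_z(c,u,v,0).round(4))
E
```

```text
t 5.9 pos [0.4526 0.1524 0.1895] yaw 96.3 F [-0.1 -0.2 -0.6] w 0.299 g 51.9
t [0.001, -0.001, -0.001] w [0.0, 0.0, -0.001]
t [-0.238, 0.0, -0.001] w [0.0, 0.0, -0.001]
scene 0.75 [0.449  0.1583 0.18  ]
scene 0.55 [0.5744 0.1622 0.    ]
```

View pics/d.png

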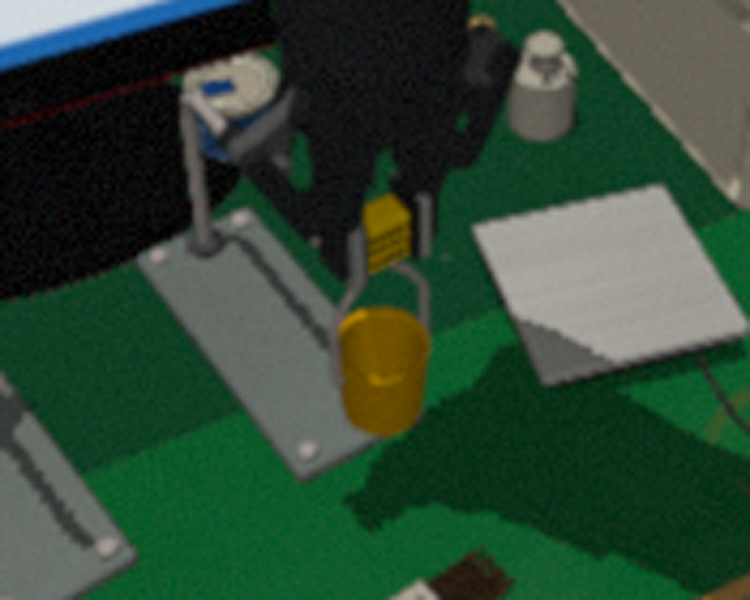

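Yellow pail held upright in front of the spare hook (block at crop 387,235), in line with the stand's axis; now over the tip.

Call:
{"name": "jog_arm", "arguments": {
  "motion": [
    {"hand":-1,"tx":-0.04,"ty":0,"tz":0,"wx":0,"wy":0,"wz":0},
    {"hand":-1,"tx":-0.08,"ty":0,"tz":0,"wx":0,"wy":0,"wz":0},
    {"hand":-1,"tx":-0.12,"ty":0,"tz":0,"wx":0,"wy":0,"wz":0},
    {"hand":-1,"tx":-0.16,"ty":0,"tz":0,"wx":0,"wy":0,"wz":0},
    {"hand":-1,"tx":-0.2,"ty":0,"tz":0,"wx":0,"wy":0,"wz":0},
    {"hand":-1,"tx":-0.24,"ty":0,"tz":0,"wx":0,"wy":0,"wz":0},
    {"hand":-1,"tx":-0.24,"ty":0,"tz":0,"wx":0,"wy":0,"wz":0},
    {"hand":-1,"tx":-0.24,"ty":0,"tz":0,"wx":0,"wy":0,"wz":0}
  ]
}}

```text
t: 7.05
position: [0.5707, 0.1658, 0.189]
eef_rot: [-0.001, -0.056, 0.998, -0.0]
ft_force: [-0.2, 0.1, -2.1]
width: 0.293
grasp_force: 51.9
```

Call:
{"name": "jog_arm", "arguments": {
  "motion": [
    {"hand":-1,"tx":0,"ty":0,"tz":0.02,"wx":0,"wy":0,"wz":0},
    {"hand":-1,"tx":0,"ty":0,"tz":0.036,"wx":0,"wy":0,"wz":0},
    {"hand":-1,"tx":0,"ty":0,"tz":0.046,"wx":0,"wy":0,"wz":0},
    {"hand":-1,"tx":0,"ty":0,"tz":0.05,"wx":0,"wy":0,"wz":0},
    {"hand":-1,"tx":0,"ty":0,"tz":0.05,"wx":0,"wy":0,"wz":0},
    {"hand":-1,"tx":0,"ty":0,"tz":0.05,"wx":0,"wy":0,"wz":0}
  ]
}}

```text
t: 7.65
position: [0.5711, 0.1651, 0.1643]
eef_rot: [-0.0, -0.055, 0.998, -0.0]
ft_force: [-0.6, -1.3, -0.2]
width: 0.293
grasp_force: 52.1
```

```bash
python3 - <<'E'
from h import *
c=env.capture("scene"); cv2.imwrite("pics/e.png",cv2.resize(c["frame"][170:310,210:385],(750,600),interpolation=cv2.INTER_CUBIC))
E
python3 go.py .571,.1655,.162,96.4
```

```text
t 7.7 pos [0.5712 0.1652 0.1644] yaw 96.35 F [-0.1 -0.8 -0.1] w 0.295 g 52.1
t [0.0, 0.001, 0.005] w [-0.0, -0.0, -0.0]
```

View pics/e.png

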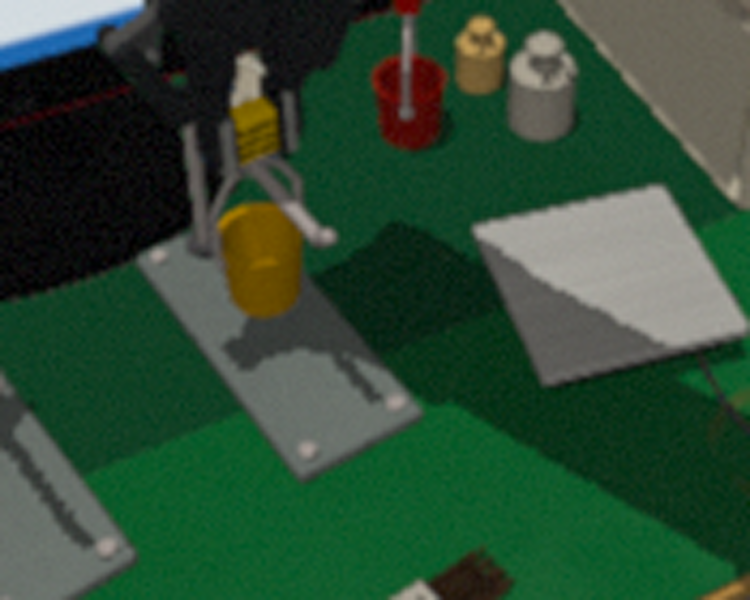

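The prong (tip at crop 325,237) passes through the yellow bail; I settle it down the last 2 mm and release.

Call:
{"name": "jog_arm", "arguments": {
  "motion": [
    {"hand":-1,"tx":0,"ty":0,"tz":0.004,"wx":0,"wy":0,"wz":0},
    {"hand":-1,"tx":0,"ty":0,"tz":0.004,"wx":0,"wy":0,"wz":0},
    {"hand":-1,"tx":0,"ty":0,"tz":0.004,"wx":0,"wy":0,"wz":0}
  ]
}}

```text
t: 8.0
position: [0.5719, 0.1649, 0.1634]
eef_rot: [0.001, -0.055, 0.998, -0.0]
ft_force: [-1.9, -3.4, 5.8]
width: 0.298
grasp_force: 52.9
```

Call:
{"name": "jog_arm", "arguments": {
  "motion": [
    {"hand":0.0,"tx":0,"ty":0,"tz":0,"wx":0,"wy":0,"wz":0},
    {"hand":0.2,"tx":0,"ty":0,"tz":0,"wx":0,"wy":0,"wz":0},
    {"hand":0.4,"tx":0,"ty":0,"tz":0,"wx":0,"wy":0,"wz":0},
    {"hand":0.4,"tx":0,"ty":0,"tz":0,"wx":0,"wy":0,"wz":0},
    {"hand":0.4,"tx":0,"ty":0,"tz":0,"wx":0,"wy":0,"wz":0}
  ]
}}

```text
t: 8.5
position: [0.5711, 0.1658, 0.1623]
eef_rot: [-0.0, -0.056, 0.998, 0.0]
ft_force: [0.8, 0.3, -0.4]
width: 0.702
grasp_force: 0.0
```

Call:
{"name": "jog_arm", "arguments": {
  "motion": [
    {"hand":0.4,"tx":0,"ty":0,"tz":-0.05,"wx":0,"wy":0,"wz":0},
    {"hand":0.4,"tx":0,"ty":0,"tz":-0.11,"wx":0,"wy":0,"wz":0},
    {"hand":0.4,"tx":0,"ty":0,"tz":-0.19,"wx":0,"wy":0,"wz":0},
    {"hand":0.4,"tx":0,"ty":0,"tz":-0.19,"wx":0,"wy":0,"wz":0},
    {"hand":0.4,"tx":0,"ty":0,"tz":-0.19,"wx":0,"wy":0,"wz":0}
  ]
}}

```text
t: 9.0
position: [0.5716, 0.1658, 0.2583]
eef_rot: [0.001, -0.056, 0.998, 0.0]
ft_force: [-0.5, 0.9, -0.9]
width: 0.7
grasp_force: 0.0
```

```bash
python3 m.py | grep -A1 -E "pail"; python3 go.py .582,.339,.26,100.5 .582,.339,.162,100.5
```

```text
scene yellow_pail_grip 0.61 553 [269. 226.] med [0.568 0.169 0.072]
   top [0.572 0.167 0.164] 64 range [0.55  0.108 0.006] [0.707 0.192 0.167]
scene blue_pail_grip 0.72 792 [187. 247.] med [0.579 0.343 0.078]
   top [0.582 0.34  0.164] 85 range [ 0.534  0.308 -0.002] [0.724 0.366 0.168]
--
top blue_pail_grip 0.65 221 [228. 226.] med [0.584 0.334 0.08 ]
   top [0.583 0.336 0.168] 32 range [0.563 0.311 0.008] [0.617 0.362 0.172]
t 9.6 pos [0.5711 0.1656 0.2572] yaw 96.38 F [-0.8 -0.3  0.1] w 0.699 g 0.0
t [-0.06, 0.342, -0.006] w [-0.0, -0.0, -0.034]
t [-0.06, 0.342, 0.19] w [-0.0, -0.0, -0.034]
```

Yellow hangs free with its block top at z 0.165; blue is unmoved. Now to the blue pail.

Call:
{"name": "jog_arm", "arguments": {
  "motion": [
    {"hand":0.4,"tx":-0.06,"ty":0.342,"tz":-0.01,"wx":0,"wy":0,"wz":-0.034},
    {"hand":0.4,"tx":-0.06,"ty":0.342,"tz":-0.01,"wx":0,"wy":0,"wz":-0.034},
    {"hand":0.4,"tx":-0.06,"ty":0.342,"tz":-0.01,"wx":0,"wy":0,"wz":-0.034},
    {"hand":0.4,"tx":-0.06,"ty":0.342,"tz":-0.01,"wx":0,"wy":0,"wz":-0.034},
    {"hand":0.4,"tx":-0.06,"ty":0.342,"tz":-0.01,"wx":0,"wy":0,"wz":-0.034},
    {"hand":0.4,"tx":-0.06,"ty":0.342,"tz":-0.01,"wx":0,"wy":0,"wz":-0.034}
  ]
}}

```text
t: 10.2
position: [0.5819, 0.3389, 0.262]
eef_rot: [-0.0, -0.092, 0.996, -0.0]
ft_force: [0.7, -0.6, -0.5]
width: 0.695
grasp_force: 0.0
```

```bash
python3 go.py .582,.338,.162,100.5
```

```text
t 10.2 pos [0.5819 0.3389 0.262 ] yaw 100.5 F [ 0.7 -0.6 -0.5] w 0.695 g 0.0
t [-0.0, -0.002, 0.2] w [-0.0, -0.0, 0.0]
```

Call:
{"name": "jog_arm", "arguments": {
  "motion": [
    {"hand":0.4,"tx":0,"ty":-0.002,"tz":0.07,"wx":0,"wy":0,"wz":0},
    {"hand":0.4,"tx":0,"ty":-0.002,"tz":0.14,"wx":0,"wy":0,"wz":0},
    {"hand":0.4,"tx":0,"ty":-0.002,"tz":0.2,"wx":0,"wy":0,"wz":0},
    {"hand":0.4,"tx":0,"ty":-0.002,"tz":0.2,"wx":0,"wy":0,"wz":0},
    {"hand":0.4,"tx":0,"ty":-0.002,"tz":0.2,"wx":0,"wy":0,"wz":0},
    {"hand":0.4,"tx":0,"ty":-0.002,"tz":0.2,"wx":0,"wy":0,"wz":0}
  ]
}}

```text
t: 10.8
position: [0.5837, 0.3377, 0.1648]
eef_rot: [0.002, -0.09, 0.996, 0.001]
ft_force: [0.1, -0.2, 1.2]
width: 0.701
grasp_force: 0.0
```

Call:
{"name": "jog_arm", "arguments": {
  "motion": [
    {"hand":-1,"tx":0,"ty":0,"tz":0,"wx":0,"wy":0,"wz":0},
    {"hand":-1,"tx":0,"ty":0,"tz":0,"wx":0,"wy":0,"wz":0},
    {"hand":-1,"tx":0,"ty":0,"tz":0,"wx":0,"wy":0,"wz":0},
    {"hand":-1,"tx":0,"ty":0,"tz":0,"wx":0,"wy":0,"wz":0},
    {"hand":-1,"tx":0,"ty":0,"tz":0,"wx":0,"wy":0,"wz":0},
    {"hand":-1,"tx":0,"ty":0,"tz":0,"wx":0,"wy":0,"wz":0}
  ]
}}

```text
t: 11.4
position: [0.5829, 0.3377, 0.1635]
eef_rot: [0.001, -0.091, 0.996, 0.0]
ft_force: [0.4, -1.8, 6.4]
width: 0.293
grasp_force: 52.0
```

Call:
{"name": "jog_arm", "arguments": {
  "motion": [
    {"hand":-1,"tx":0,"ty":0,"tz":-0.03,"wx":0,"wy":0,"wz":0},
    {"hand":-1,"tx":0,"ty":0,"tz":-0.054,"wx":0,"wy":0,"wz":0},
    {"hand":-1,"tx":0,"ty":0,"tz":-0.054,"wx":0,"wy":0,"wz":0},
    {"hand":-1,"tx":0,"ty":0,"tz":-0.054,"wx":0,"wy":0,"wz":0}
  ]
}}

```text
t: 11.8
position: [0.5822, 0.3381, 0.1899]
eef_rot: [0.0, -0.091, 0.996, 0.0]
ft_force: [-1.1, -0.4, -1.5]
width: 0.296
grasp_force: 51.2
```

Call:
{"name": "jog_arm", "arguments": {
  "motion": [
    {"hand":-1,"tx":0.04,"ty":0,"tz":0,"wx":0,"wy":0,"wz":0},
    {"hand":-1,"tx":0.09,"ty":0,"tz":0,"wx":0,"wy":0,"wz":0},
    {"hand":-1,"tx":0.14,"ty":0,"tz":0,"wx":0,"wy":0,"wz":0},
    {"hand":-1,"tx":0.19,"ty":0,"tz":0,"wx":0,"wy":0,"wz":0},
    {"hand":-1,"tx":0.24,"ty":0,"tz":0,"wx":0,"wy":0,"wz":0},
    {"hand":-1,"tx":0.3,"ty":0,"tz":0,"wx":0,"wy":0,"wz":0},
    {"hand":-1,"tx":0.3,"ty":0,"tz":0,"wx":0,"wy":0,"wz":0},
    {"hand":-1,"tx":0.3,"ty":0,"tz":0,"wx":0,"wy":0,"wz":0}
  ]
}}

```text
t: 12.6
position: [0.4342, 0.3107, 0.1893]
eef_rot: [-0.0, -0.092, 0.996, -0.0]
ft_force: [-0.4, 0.2, -1.2]
width: 0.292
grasp_force: 51.1
```

```bash
python3 go.py .438,.31,.30,100.5 .504,-.002,.30,90 .504,-.002,.20,90
```

```text
t 12.6 pos [0.4342 0.3107 0.1893] yaw 100.51 F [-0.4  0.2 -1.2] w 0.292 g 51.1
t [-0.007, -0.003, -0.221] w [-0.0, -0.0, 0.0]
t [-0.023, -0.64, -0.221] w [-0.0, -0.0, 0.088]
t [-0.023, -0.64, -0.021] w [-0.0, -0.0, 0.088]
```

Call:
{"name": "jog_arm", "arguments": {
  "motion": [
    {"hand":-1,"tx":0,"ty":0,"tz":-0.06,"wx":0,"wy":0,"wz":0},
    {"hand":-1,"tx":0,"ty":0,"tz":-0.14,"wx":0,"wy":0,"wz":0},
    {"hand":-1,"tx":0,"ty":0,"tz":-0.22,"wx":0,"wy":0,"wz":0},
    {"hand":-1,"tx":0,"ty":-0.06,"tz":-0.22,"wx":0,"wy":0,"wz":0.02},
    {"hand":-1,"tx":0,"ty":-0.15,"tz":-0.22,"wx":0,"wy":0,"wz":0.04},
    {"hand":-1,"tx":-0.01,"ty":-0.24,"tz":-0.22,"wx":0,"wy":0,"wz":0.06},
    {"hand":-1,"tx":-0.01,"ty":-0.33,"tz":-0.22,"wx":0,"wy":0,"wz":0.08},
    {"hand":-1,"tx":-0.01,"ty":-0.38,"tz":-0.22,"wx":0,"wy":0,"wz":0.088}
  ]
}}

```text
t: 13.4
position: [0.4756, 0.1201, 0.2996]
eef_rot: [0.0, 0.004, 1.0, -0.001]
ft_force: [0.8, 0.4, -1.6]
width: 0.295
grasp_force: 51.2
```

Call:
{"name": "jog_arm", "arguments": {
  "motion": [
    {"hand":-1,"tx":0,"ty":0,"tz":0,"wx":0,"wy":0,"wz":0},
    {"hand":-1,"tx":0,"ty":0,"tz":0,"wx":0,"wy":0,"wz":0}
  ]
}}

```text
t: 13.6
position: [0.4749, 0.1244, 0.2995]
eef_rot: [0.0, 0.002, 1.0, 0.0]
ft_force: [0.2, 0.1, -2.2]
width: 0.297
grasp_force: 51.2
```

```bash
python3 go.py .504,-.004,.28,90 .504,-.004,.18,90; python3 - <<'E'
from h import *
c=env.capture("scene"); cv2.imwrite("pics/f.png",cv2.resize(c["frame"],(800,500)))
E
```

```text
t 13.6 pos [0.4749 0.1244 0.2995] yaw 89.79 F [ 0.2  0.1 -2.2] w 0.297 g 51.2
t [-0.059, -0.257, 0.039] w [0.0, 0.0, -0.002]
t [-0.059, -0.257, 0.239] w [0.0, 0.0, -0.002]
```

View pics/f.png

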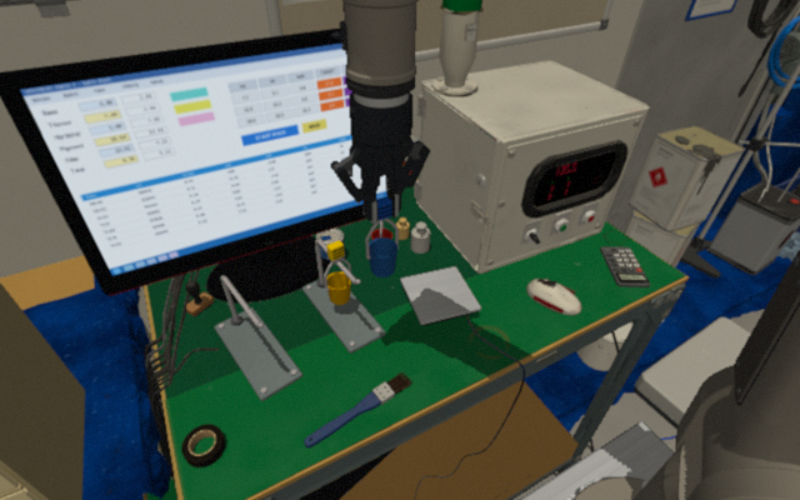

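Yellow hangs on the spare hook (338,285), blue is held upright (383,250), plate at 440,295; wrist clear of the indicator.

Call:
{"name": "jog_arm", "arguments": {
  "motion": [
    {"hand":-1,"tx":-0.02,"ty":-0.08,"tz":0,"wx":0,"wy":0,"wz":0},
    {"hand":-1,"tx":-0.04,"ty":-0.16,"tz":0,"wx":0,"wy":0,"wz":0},
    {"hand":-1,"tx":-0.059,"ty":-0.22,"tz":0.02,"wx":0,"wy":0,"wz":0},
    {"hand":-1,"tx":-0.059,"ty":-0.254,"tz":0.06,"wx":0,"wy":0,"wz":0},
    {"hand":-1,"tx":-0.059,"ty":-0.254,"tz":0.12,"wx":0,"wy":0,"wz":0},
    {"hand":-1,"tx":-0.059,"ty":-0.254,"tz":0.18,"wx":0,"wy":0,"wz":0},
    {"hand":-1,"tx":-0.059,"ty":-0.254,"tz":0.22,"wx":0,"wy":0,"wz":0},
    {"hand":-1,"tx":-0.059,"ty":-0.254,"tz":0.24,"wx":0,"wy":0,"wz":0}
  ]
}}

```text
t: 14.45
position: [0.5027, -0.0008, 0.1774]
eef_rot: [-0.002, -0.0, 1.0, -0.0]
ft_force: [-0.8, -0.0, -1.5]
width: 0.294
grasp_force: 51.1
```

Call:
{"name": "jog_arm", "arguments": {
  "motion": [
    {"hand":-1,"tx":0,"ty":0,"tz":0,"wx":0,"wy":0,"wz":0},
    {"hand":-1,"tx":0,"ty":0,"tz":0,"wx":0,"wy":0,"wz":0}
  ]
}}

```text
t: 14.65
position: [0.5041, -0.0017, 0.1801]
eef_rot: [0.001, 0.0, 1.0, 0.0]
ft_force: [0.3, -0.2, -1.1]
width: 0.297
grasp_force: 51.1
```

```bash
python3 go.py .504,-.003,.153,90; python3 - <<'E'
from h import *
c=env.capture("scene"); u,v=355,215; cv2.imwrite("pics/g.png",cv2.resize(c["frame"][v-60:v+60,u-80:u+80],(800,600),interpolation=cv2.INTER_CUBIC))
E
```

```text
t 14.65 pos [ 0.5041 -0.0017  0.1801] yaw 89.95 F [ 0.3 -0.2 -1.1] w 0.297 g 51.1
t [0.0, -0.003, 0.054] w [0.0, 0.001, -0.0]
```

View pics/g.png

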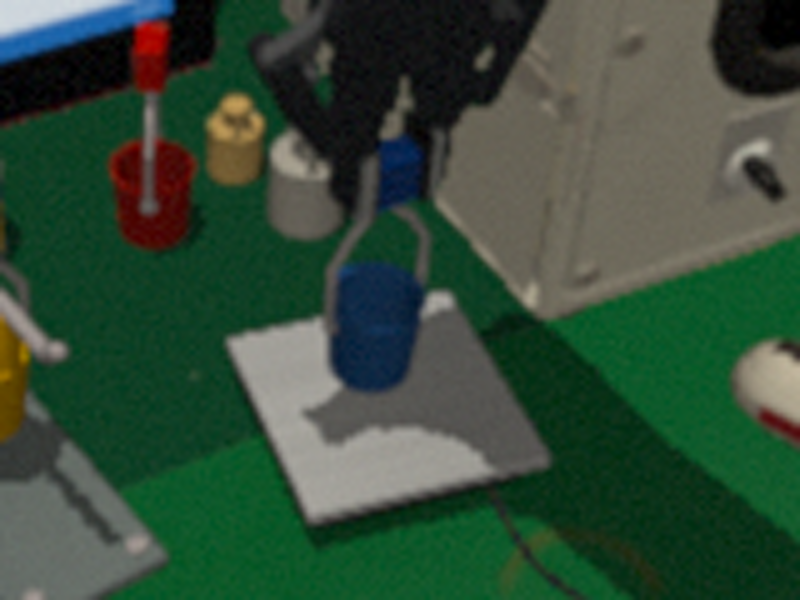

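Blue pail upright above the plate (bottom at crop 370,380; plate centre ~390,410, and it comes down toward it). Lowering.

Call:
{"name": "jog_arm", "arguments": {
  "motion": [
    {"hand":-1,"tx":0,"ty":-0.004,"tz":0.02,"wx":0,"wy":0,"wz":0},
    {"hand":-1,"tx":0,"ty":-0.004,"tz":0.036,"wx":0,"wy":0,"wz":0},
    {"hand":-1,"tx":0,"ty":-0.004,"tz":0.046,"wx":0,"wy":0,"wz":0},
    {"hand":-1,"tx":0,"ty":-0.004,"tz":0.05,"wx":0,"wy":0,"wz":0},
    {"hand":-1,"tx":0,"ty":-0.004,"tz":0.05,"wx":0,"wy":0,"wz":0},
    {"hand":-1,"tx":0,"ty":-0.004,"tz":0.05,"wx":0,"wy":0,"wz":0}
  ]
}}

```text
t: 15.3
position: [0.5032, -0.0045, 0.1547]
eef_rot: [-0.0, 0.001, 1.0, 0.0]
ft_force: [-3.2, -0.2, 4.0]
width: 0.294
grasp_force: 52.1
```

Call:
{"name": "jog_arm", "arguments": {
  "motion": [
    {"hand":-1,"tx":0,"ty":0,"tz":0.002,"wx":0,"wy":0,"wz":0},
    {"hand":-1,"tx":0,"ty":0,"tz":0.002,"wx":0,"wy":0,"wz":0}
  ]
}}

```text
t: 15.5
position: [0.5035, -0.0045, 0.1547]
eef_rot: [0.0, 0.001, 1.0, 0.0]
ft_force: [-5.0, -0.3, 15.6]
width: 0.295
grasp_force: 53.4
```

On the plate. Release and rise.

Call:
{"name": "jog_arm", "arguments": {
  "motion": [
    {"hand":-0.1,"tx":0,"ty":0,"tz":-0.003,"wx":0,"wy":0,"wz":0},
    {"hand":0.0,"tx":0,"ty":0,"tz":-0.003,"wx":0,"wy":0,"wz":0},
    {"hand":0.2,"tx":0,"ty":0,"tz":-0.003,"wx":0,"wy":0,"wz":0},
    {"hand":0.3,"tx":0,"ty":0,"tz":-0.003,"wx":0,"wy":0,"wz":0},
    {"hand":0.3,"tx":0,"ty":0,"tz":-0.003,"wx":0,"wy":0,"wz":0}
  ]
}}

```text
t: 16.0
position: [0.5033, -0.0044, 0.1547]
eef_rot: [-0.0, 0.001, 1.0, -0.0]
ft_force: [-0.3, -0.5, -0.1]
width: 0.651
grasp_force: 0.0
```

Call:
{"name": "jog_arm", "arguments": {
  "motion": [
    {"hand":0.3,"tx":0,"ty":0,"tz":-0.05,"wx":0,"wy":0,"wz":0},
    {"hand":0.3,"tx":0,"ty":0,"tz":-0.13,"wx":0,"wy":0,"wz":0},
    {"hand":0.3,"tx":0,"ty":0,"tz":-0.21,"wx":0,"wy":0,"wz":0},
    {"hand":0.3,"tx":0,"ty":0,"tz":-0.28,"wx":0,"wy":0,"wz":0},
    {"hand":0.3,"tx":0,"ty":0,"tz":-0.28,"wx":0,"wy":0,"wz":0},
    {"hand":0.3,"tx":0,"ty":0,"tz":-0.28,"wx":0,"wy":0,"wz":0}
  ]
}}

```text
t: 16.6
position: [0.5035, -0.0042, 0.2953]
eef_rot: [0.001, 0.001, 1.0, 0.0]
ft_force: [-0.3, 1.0, -0.7]
width: 0.647
grasp_force: 0.0
```

```bash
python3 m.py | grep -A1 pail; python3 go.py; python3 - <<'E'
from h import *
c=env.capture("scene"); u,v=325,225; cv2.imwrite("pics/i.png",cv2.resize(c["frame"][v-75:v+75,u-100:u+100],(800,600),interpolation=cv2.INTER_CUBIC))
E
```

```text
scene yellow_pail_grip 0.7 660 [267. 225.] med [0.569 0.169 0.073]
   top [0.572 0.167 0.164] 68 range [ 0.551  0.104 -0.003] [0.712 0.194 0.167]
scene blue_pail_grip 0.91 616 [348. 220.] med [ 0.504 -0.     0.066]
   top [ 0.504 -0.001  0.155] 57 range [ 0.484 -0.1   -0.002] [0.619 0.025 0.158]
--
top yellow_pail_grip 0.75 903 [350. 238.] med [ 0.484 -0.003  0.029]
   top [0.371 0.032 0.665] 3 range [ 0.366 -0.063  0.005] [0.556 0.054 0.668]
top blue_pail_grip 0.49 210 [347. 227.] med [ 0.505 -0.004  0.07 ]
   top [ 0.506 -0.008  0.164] 3 range [ 0.484 -0.029  0.025] [0.528 0.02  0.168]
t 17.2 pos [ 0.5033 -0.0044  0.2947] yaw 89.89 F [-0.2  0.3 -0.2] w 0.648 g 0.0
```

View pics/i.png

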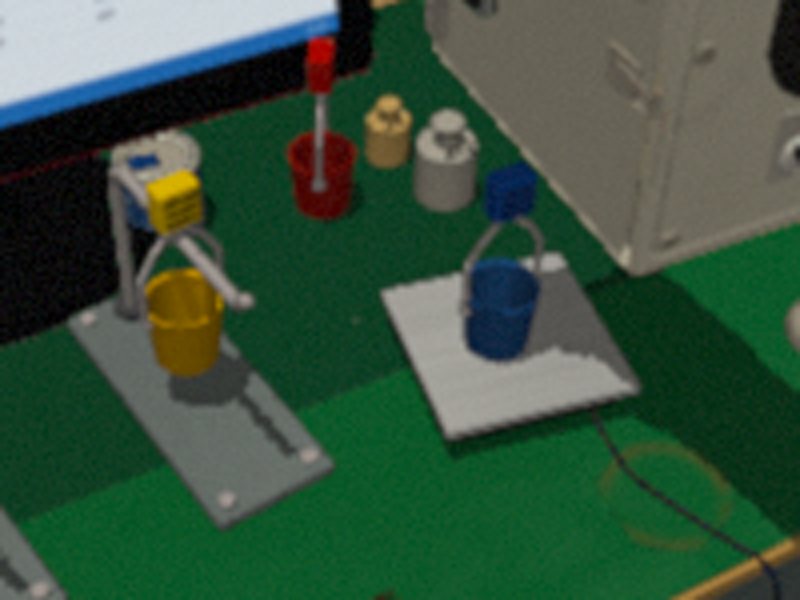

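Yellow hangs on the spare prong (crop 185,310); blue stands upright on the plate (base at 500,340, plate centre ~505,345). Handing in.

```bash
python3 -c "
from workcell import env
print(env.close_job())"
```

```text
the job is handed in; nothing more can be done
None
```

The yellow pail hangs let go on the spare hook, and the blue pail stands upright about 9 mm from the middle of the weighing plate; I handed the job in at about 17 s, and no verdict came back.

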